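# Take a sinker off the keyhole rack and weigh it

### The arm

A 6-joint arm with a two-finger parallel gripper is mounted at the origin on the work surface. World frame = base frame: x ahead of the robot, y to its left, z up, the work surface at z = 0. Lengths are in mm, angles in rad, forces in N, time in s.
With the tool pointing down it reaches from about 325 to 750 mm from the base axis. Payload 7.6 kg.
Tool frame: the origin (TCP) lies at the very end of the fingers, on their centre line; the grasp point (between the pads) lies 19 mm behind it (manip.grip_point_offset is the distance from the TCP to the grasp point, in mm); z points along the fingers, y is the line along which they close (so a half turn about z gives the same grasp; the last joint's range is limited). The gripper opens to 85 mm and grips with 20 to 120 N. Pads are 22 mm wide; open, the fingers measure 114 mm over their backs; the gripper's body (76 mm by 85 mm) begins 54 mm behind the grasp point. The pads swing forward as they close: fully open they stand 13 mm farther back than shut.
Start: joints at [1.088, 0.052, 1.401, -0, 1.689, -0.07], TCP at [210.604, 480.928, 231.323] pointing down, gripper open.
Joint ranges: [-2.9, 2.9], [-0.91, 2.17], [0.12, 2.37], [-1.06, 4.2], [0.26, 2.73], [-2.93, 2.93]. Speed limits (rad/s): [2.57, 2.57, 3.01, 3.14, 3.14, 3.14].

### API

Orientations are given as a rotation vector (axis times angle).
In Python, from rig import manip gives the robot as it stands.
- The arm moves only by the shell command python3 -m pendant 'ROWS'. ROWS is JSON, a list of rows, each a list of 7 numbers: the turn, a rotation vector about the world's x, y, z in degrees, then the shift along the world's x, y, z in mm, then the opening, from 0 (shut) to 1 (fully open). In form: [[ax, ay, az, tx, ty, tz, jaw], ...]. A call has 1 to 5 rows; each row shifts and turns the commanded pose from where the row before left it; what a row does not reach is not made up. A row lasts 1/10 s, in which the tool goes at most 50 mm and 8.59 degrees, less where a joint would pass 70% of its speed; a pose out of reach is approached as far as the arm can. A call is refused whole if a number of a shift passes 50 or a number of a turn 8.59, either way. A call with a gripper value outside its range is refused whole. The fingers move at their own pace and stop on an object; the grip force is fixed at half the most. Time passes only in rows, so rows that do not move let the fingers close. It gives the time, the measured TCP pose, the force, the opening and the grip force at its end, in the units of the state.
- manip.observe(): the state, without advancing time (a new reading comes with each control period).
- manip.capture(name): name is "side" or "top"; returns a dict with "pixels" (420x560x3 uint8, red, green, blue), "depth" (420x560 float32, mm along the optical axis (not along the pixel's ray), 0 where there is no reading), "camera_matrix" (3x3 intrinsics, pixels), "dist" ([k1, k2, p1, p2, k3] as OpenCV has them; the pictures are not rectified), "position" and "orientation" of the camera in the world. Camera axes: x right, y down, z forward; pixel columns grow to the right and rows downward; lengths in mm; the calibration is good to about 2 mm. A picture is of the moment at which its call begins.
- manip.hand_in(): hands the job in; it is judged then, once.
Trained networks look in a picture, given as the dict that the camera call returned (one of the last four; its "shot" number tells which), for a name from the list of things; names that differ only in an ending like _2 or _b are one class to them, and where a whole thing is asked for, a point or a joint stands for the part that bears it (a point fixed in the world has none). Each returns a list of dicts, best first, with "p" (0 to 1); they miss things now and then, are a little off and sometimes report something else, mostly with a low value. They report only what shows in the picture. A call takes as long as a camera call.
- manip.silhouettes(label, picture): "pixels" (420x560 bool, what is visible of it) and "point" ([column, row] in pixels, amid what is visible of it).
- manip.mark_of(label, picture): "point" ([column, row] in pixels: a listed point, or the origin of a listed thing).
The state is a dict: "t": time; "joints": joint angles; "qvel": joint speeds; "effort": joint torques, N m; "ee_pos": TCP position; "tool_rot": TCP orientation; "force": force on the tool from outside, world axes, zero at the start; "ft_torque": the same for the moment, N m; "width": finger opening in mm; "finger_force": force on a finger pad.
Only numpy, scipy, OpenCV 4.12 (cv2) and the standard library are available. Lean on these libraries where they do the work, as an engineer would, in place of code of your own. Each camera call takes 0.05 s, during which the arm holds its last target. There are 200 camera calls.

### The job

Weigh the flat-topped corer sinker: slide it along its keyhole slot in the hanger rack until it hangs in the wide end, lift it straight up out of the plate, and stand it gently, upright, in the middle of the balance's round pan. Leave the ball-topped sinker hanging where it is, and do not knock over or shift the things standing about.

Things in the scene. Friction and masses are not known exactly. Their poses are not given: they have to be found in the camera images.
- sinker: Flat-topped sinker to weigh, about 0.3 kg, hanging in one of the two slots; round about z (up). Origin: centre of its underside. Steel body 30 mm diameter up to 50 mm (foot bevelled to 26), cone to 58 mm, neck 10 mm diameter from 58 to 74 mm, black flat disc head 48 mm diameter from 74 to 96 mm (the grip). Hanging, its head rests on the plate; in the narrow slot it cannot be lifted out.
- ball_sinker: The other sinker, hanging in the other slot: same body and neck, but its black head is a ball 42 mm across, 74 to 110 mm above its origin (centre of its underside). To be left alone. Either sinker may be in either slot.
- rack: Fixed hanger rack; origin on the bench under its centre. Steel plate 170 mm (x) by 190 mm (y), 6 mm thick, top at 130 mm, on four corner legs; only the sinkers' heads rise above it. Two slots along rack x at y = +55 and -55 mm, 14 mm wide, each ending in an octagonal hole 36 mm across that passes the body, not the head. Friction holds a sinker where it is slid.
- wide_a (a point): Centre of the wide hole of the slot at rack y = +55 mm, on the plate's top: rack (+50, +55, 130) mm. The narrow part runs from here towards rack -x, closed at x = -62 mm. A sinker starts 40 to 95 mm from the hole's centre; pushed past the centre, its neck stops about 13 mm beyond.
- wide_b (a point): Centre of the wide hole of the slot at rack y = -55 mm, on the plate's top: rack (-50, -55, 130) mm. The narrow part runs from here towards rack +x, closed at x = +62 mm. Otherwise like the other.
- balance: Fixed white bench balance, case 190 mm (x) by 160 mm (y), its top 44 mm above the bench, a small display along its -x side. Origin on the bench under the case's centre. The pan stands above it.
- pan_top (a point): Centre of the top of the balance's round steel pan, 110 mm diameter, 64 mm above the bench when empty. The pan is sprung: it sinks 0.4 mm per newton, at most 6 mm.
- jar: Glass sample jar with a black lid, 48 mm diameter, 60 mm high, on the bench between rack and balance, at the robot's side. Origin: centre of its underside. Leave alone.
- brush: Brush, 150 mm long, lying on the bench between rack and balance. Leave alone.
- sieve: Round steel sieve, 100 mm diameter, 40 mm high, at the back of the bench. Leave alone.
- tub_a: Clear plastic tub, 100 mm diameter, 110 mm high, at the back. Leave alone.
- tub_b: Clear plastic tub, 90 mm diameter, 90 mm high, at the back. Leave alone.
- wash_bottle: White plastic bottle, 64 mm diameter, 150 mm high, at the back. Leave alone.
- pan: The balance's pan itself; origin 11 mm below the centre of its top.

How it is judged (in metres and radians):
On the way, in this order (a step that is already met when the one before it is completed fails the run):
1. the sinker, still hanging with its head on the plate, has been slid to the wide end of its slot (axis within 5 mm of the hole's centre) ((horizontal distance between sinker and wide_a below 0.005 m or horizontal distance between sinker and wide_b below 0.005 m) and z of sinker in the frame of rack below 0.068 m), for 0.1 s.
2. the sinker has been lifted out through the wide hole: its underside is above the plate, over the hole (within 20 mm) ((horizontal distance between sinker and wide_a below 0.02 m or horizontal distance between sinker and wide_b below 0.02 m) and z of sinker in the frame of rack above 0.13 m).
At the end, for the whole second after the job is handed in: The flat-topped sinker stands on its foot on the balance's pan, released and at rest, upright within 0.08 rad, its axis within 25 mm of the pan's centre, its underside on the pan (within 4 mm); the ball-topped sinker hangs within 15 mm of where it started (horizontal distance between sinker and pan_top below 0.025 m and z of sinker in the frame of pan_top between -0.004 and 0.004 m and angle between sinker's own z axis and vertical below 0.08 rad and linear speed of sinker below 0.02 m/s and contact force between sinker and the fingers below 0.1 N and distance of ball_sinker from where it was at the start of the episode below 0.015 m); the robot touches nothing.
It fails at once if the sinker set down or dropped hard: over 30 N between it and the pan (contact force between sinker and pan above 30 N).
It fails at once if the ball-topped sinker moved by more than 15 mm (distance of ball_sinker from where it was at the start of the episode above 0.015 m).
It fails at once if a bystander (jar, brush, sieve, tubs, wash bottle) shifted by more than 30 mm (distance of any of jar, brush, sieve, tub_a, tub_b, wash_bottle from where it was at the start of the episode above 0.03 m).
It also fails if it takes over 58 s, if anything falls off the work surface, if the arm or the gripper's body presses on something with over 40 N, if the wrist force passes 120 N, or if a joint passes its speed limit or range.

## Working session

There is one attempt and no reset: what is moved stays moved. The work goes in short steps, Python scripts to look and compute and a shell command to move; the robot and the scene stay as the last step left them, time stands still between calls to the robot, and variables do not carry over. Pictures are saved under pics/ and viewed, at most 10 in all, crops included, and the job is handed in when it is done.

```bash
mkdir -p pics; ls
cat > h.py <<'E'
import numpy as np, cv2
from scipy.spatial.transform import Rotation as R
from rig import manip
def rot(c):
    o=np.array(c["orientation"],float)
    return o if o.shape==(3,3) else R.from_rotvec(o).as_matrix()
def ray(c,uv):
    p=cv2.undistortPoints(np.array(uv,float).reshape(-1,1,2),np.array(c["camera_matrix"]),np.array(c["dist"])).reshape(-1,2)
    return np.c_[p,np.ones(len(p))]
def at_z(c,uv,z):
    d=ray(c,uv)@rot(c).T; o=np.array(c["position"]); return o+d*((z-o[2])/d[:,2])[:,None]
def cloud(c,mask):
    v,u=np.nonzero(mask&(c["depth"]>0)); d=c["depth"][v,u]
    return (ray(c,np.c_[u,v])*d[:,None])@rot(c).T+np.array(c["position"])
def tri(c1,p1,c2,p2):
    A=[];b=[]
    for c,p in((c1,p1),(c2,p2)):
        d=rot(c)@ray(c,p)[0]; d/=np.linalg.norm(d); P=np.eye(3)-np.outer(d,d); A.append(P); b.append(P@np.array(c["position"]))
    return np.linalg.lstsq(np.vstack(A),np.hstack(b),rcond=None)[0]
E
python3 - <<'E'
from h import *
np.set_printoptions(precision=1,suppress=True)
s=manip.observe(); print(s)
C={n:manip.capture(n) for n in("top","side")}
for n,c in C.items():
    cv2.imwrite(f"pics/{n}1.png",c["pixels"][:,:,::-1]); print(n,c["position"],c["orientation"])
    for l in("sinker","ball_sinker","wide_a","wide_b","pan_top","rack","jar","balance"):
        print(l,[(np.round(d["point"]),round(d["p"],2)) for d in manip.mark_of(l,c)[:3]])
    for l in("sinker","ball_sinker"):
        for d in manip.silhouettes(l,c)[:2]:
            q=cloud(c,d["pixels"]); print("sil",l,d["p"],d["point"],q.shape, np.percentile(q,[5,50,95],axis=0).tolist() if len(q) else '')
E
```

```text
pics
{'t': 0.0, 'joints': array([ 1.1,  0.1,  1.4,  0. ,  1.7, -0.1]), 'qvel': array([ 0., -0., -0.,  0., -0.,  0.]), 'effort': array([  0. , -38.2, -36. ,  -0. ,   0. ,   0. ]), 'ee_pos': array([210.4, 480.6, 230.5]), 'tool_rot': array([-0.6, -3.1,  0. ]), 'force': array([-0.2, -0.2, -0.2]), 'ft_torque': array([0.1, 0. , 0. ]), 'finger_force': 0.0, 'width': 85.39119427685488}
top [ 534.1  -25.7 1083.4] [-2.2  2.2 -0.1]
sinker [(array([308., 266.]), 0.25)]
ball_sinker [(array([312., 268.]), 0.67), (array([355., 297.]), 0.53)]
wide_a [(array([354., 295.]), 0.93), (array([320., 239.]), 0.73)]
wide_b [(array([354., 295.]), 0.93), (array([320., 239.]), 0.73)]
pan_top [(array([170., 243.]), 0.66)]
rack [(array([328., 264.]), 0.91)]
jar []
balance [(array([167., 256.]), 0.66)]
sil sinker 0.81 [363.5, 257.6] (438, 3) [[499.08989798453683, -256.63816286694157, 129.66463378062062], [519.9453394367233, -235.66118518449318, 151.57879821135697], [540.3571004603928, -213.52534062242248, 154.63705245886112]]
sil ball_sinker 0.7 [310.0, 271.0] (260, 3) [[481.326986257107, -127.64644258437558, 147.5
[... 322 characters left out ...]
159.]), 0.85), (array([312., 169.]), 0.65)]
pan_top [(array([292., 302.]), 0.88)]
rack [(array([338., 210.]), 0.95)]
jar [(array([354., 255.]), 0.63)]
balance [(array([303., 337.]), 0.65), (array([338., 203.]), 0.43), (array([289., 304.]), 0.15)]
sil sinker 0.79 [334.2, 148.1] (241, 3) [[498.68729129562684, -257.2958623597506, 133.92412290006143], [519.4151290219071, -223.78951733723613, 150.19841257576667], [540.68198281829, -213.666492867937, 153.5751888504676]]
sil ball_sinker 0.69 [338.4, 176.3] (538, 3) [[481.3703413275443, -123.51076662312356, 61.884880550434396], [495.75022657159576, -102.18334572568972, 132.20752519149772], [512.2160628937621, -95.54444578379936, 164.40512789326223]]
```

View pics/top1.png

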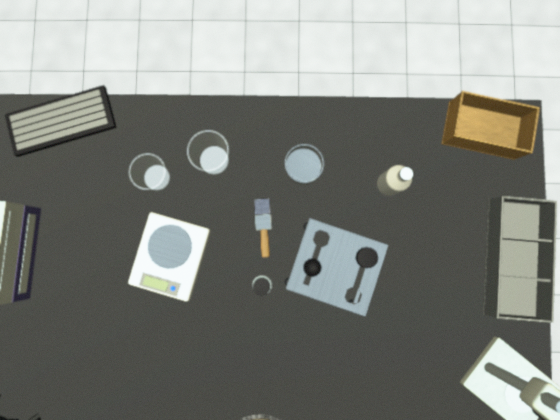

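View pics/side1.png

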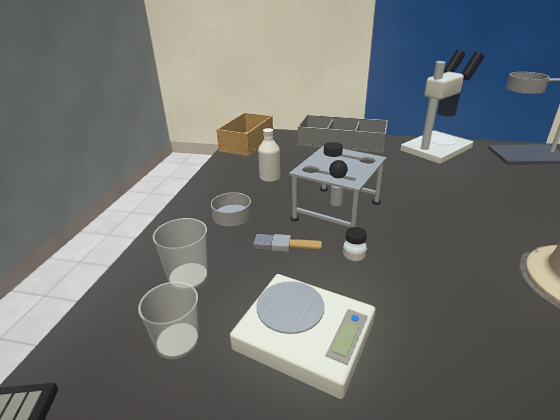

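Run:
```python
from h import *
np.set_printoptions(precision=1,suppress=True)
t,s=manip.capture("top"),manip.capture("side")
W=[]
for pt,ps in (((354,295),None),((320,239),None)):pass
def mk(l,c): return [np.array(d["point"]) for d in manip.mark_of(l,c)]
a,b=mk("wide_a",t),mk("wide_a",s); print(a,b)
for p in a:
    print("top z130",at_z(t,p,130)[0],[tri(t,p,s,q) for q in b])
for q in b: print("side z130",at_z(s,q,130)[0])
a,b=mk("pan_top",t),mk("pan_top",s); print("pan",tri(t,a[0],s,b[0]),at_z(t,a[0],64),at_z(s,b[0],64))
for n,c in(("t",t),("s",s)):
  for l in("sinker","ball_sinker","pan","rack","jar"):
    for d in manip.silhouettes(l,c)[:2]:
        q=cloud(c,d["pixels"]); zt=np.percentile(q[:,2],80)
        k=q[abs(q[:,2]-zt)<4]
        (x,y),r=cv2.minEnclosingCircle(k[:,:2].astype(np.float32)); print(n,l,round(d["p"],2),"ztop",zt,"circ",x,y,r,"median",np.median(k,axis=0),"mid",(k.min(0)+k.max(0))/2, "zrange",np.percentile(q[:,2],[1,99]))
        if l=="rack":
            k=q[abs(q[:,2]-130)<5]; print(cv2.minAreaRect(k[:,:2].astype(np.float32)),np.median(k[:,2]))
print(R.from_rotvec(manip.observe()["tool_rot"]).as_matrix())
```

```text
[array([355.8, 294.2]), array([321.5, 238.6])] [array([311.2, 167.3]), array([367. , 159.9])]
top z130 [ 435.4 -214.8  130. ] [array([ 501.1, -201.2,  120. ]), array([ 434.1, -215.2,  128.2])]
top z130 [ 560.8 -136.3  130. ] [array([ 560.1, -135.7,  135.4]), array([ 497.1, -129.5,  169.4])]
side z130 [ 561.2 -147.1  130. ]
side z130 [ 433.  -211.4  130. ]
pan [539.6 235.8  72.7] [[542.9 238.7  64. ]] [[538.  227.1  64. ]]
t sinker 0.68 ztop 153.152230802762 circ 520.6126708984375 -236.0428466796875 23.989948272705078 median [ 520.3 -235.9  151.9] mid [ 520.3 -235.6  152.7] zrange [129.6 155.7]
t sinker 0.46 ztop 92.03436290529537 circ 769.3679809570312 134.7801055908203 47.52250289916992 median [794.5 141.   91.8] mid [769.5 134.6  92. ] zrange [ -0.8 111.7]
t ball_sinker 0.75 ztop 163.97368617349852 circ 496.2926025390625 -112.29940795898438 16.315235137939453 median [ 497.1 -112.   163.3] mid [ 497.  -111.9  163.4] zrange [146.7 166.6]
t ball_sinker 0.49 ztop 121.15661082362763 circ 710.6480102539062 -325.5030212402344 16.24843978881836 median [ 701.6 -317.8  119.8] mid [ 710.7 -32
[... 1617 characters left out ...]
168.103759765625 123.12803649902344 median [ 481.6 -154.   130.8] mid [ 498.8 -165.7  130.3] zrange [  0.9 132.2]
s rack 0.84 ztop 131.08398707178148 circ 496.9604797363281 -168.31863403320312 123.5113525390625 median [ 482.6 -154.   130.8] mid [ 497.7 -163.1  130.5] zrange [  0.1 132.4]
((498.15191650390625, -171.71759033203125), (193.8770751953125, 171.0757598876953), 71.96060180664062) 130.71803843508536
s jar 0.91 ztop 60.39839195783867 circ 444.99517822265625 2.9946861267089844 21.319753646850586 median [445.    5.9  60.7] mid [445.    3.   59.7] zrange [ 3.9 62.4]
[[-0.9  0.4  0. ]
 [ 0.4  0.9  0. ]
 [-0.   0.  -1. ]]
  return _methods._mean(a, axis=axis, dtype=dtype,
  ret = ret.dtype.type(ret / rcount)
```

The top view shows the flat-topped sinker at (367,257), its wide hole at about (355,295), and the ball at (312,268). The pan is at (170,246). The side view agrees. Next I'll fit the rack pose precisely by rectifying both views to the plate plane.

Run:
```python
from h import *
from scipy.optimize import minimize
np.set_printoptions(precision=2,suppress=True)
S=2 # px per mm
def rect(c,z,x0,y0,w,h):
    xs,ys=np.meshgrid(np.arange(w*S)/S+x0,np.arange(h*S)/S+y0)
    P=np.c_[xs.ravel(),ys.ravel(),np.full(xs.size,z)]
    Rm=rot(c).T; rv=cv2.Rodrigues(Rm)[0]
    uv=cv2.projectPoints(P,rv,-Rm@np.array(c["position"]),np.array(c["camera_matrix"]),np.array(c["dist"]))[0].reshape(h*S,w*S,2).astype(np.float32)
    return cv2.remap(c["pixels"],uv[...,0],uv[...,1],cv2.INTER_LINEAR)
x0,y0,w,h=370,-310,260,270
out=[]
for n in("top","side"):
    c=manip.capture(n); im=rect(c,130,x0,y0,w,h); out.append(im)
    g=cv2.cvtColor(im,cv2.COLOR_RGB2GRAY).astype(float); 
    g=cv2.GaussianBlur(g,(0,0),2); g=(g>np.percentile(g,5)*.5+np.percentile(g,80)*.5).astype(float); g=cv2.GaussianBlur(g,(0,0),2)
    oc=np.array([[np.cos(a),np.sin(a)] for a in np.pi/8+np.arange(8)*np.pi/4])*18/np.cos(np.pi/8)
    def model(p):
        r=R.from_euler("z",p[2],degrees=True).as_matrix()[:2,:2]
        f=lambda q:np.round(((np.array(q,float)@r.T+p[:2]-[x0,y0])*S)*16).astype(np.int32)
        m=np.zeros((h*S,w*S),np.uint8); fp=lambda q,v:cv2.fillPoly(m,[f(q)],v,shift=4)
        fp([[-85,-95],[85,-95],[85,95],[-85,95]],255)
        for s in(1,-1):
            fp(oc+[50*s,55*s],0); fp(np.array([[50,48],[50,62],[-62,62],[-62,48]])*s,0)
        return cv2.GaussianBlur(m.astype(float)/255,(0,0),2)
    wt=np.ones_like(g)
    for q,rr in(((520,-236),40),((497,-112),45)): # ignore heads
        cv2.circle(wt,(int((q[0]-x0)*S),int((q[1]-y0)*S)),rr*S,0,-1)
    f=lambda p:(wt*(model(p)-g)**2).sum()
    p=min((minimize(f,[498,-171.5,a],method="Nelder-Mead",options=dict(initial_simplex=[[498,-171.5,a],[502,-171.5,a],[498,-167,a],[498,-171.5,a+2]])) for a in(-18,-16)),key=lambda r:r.fun)
    x,y,a=p.x; r=R.from_euler("z",a,degrees=True).as_matrix()[:2,:2]
    print(n,p.x,p.fun,"a",r@[50,55]+p.x[:2],"b",r@[-50,-55]+p.x[:2])
    print("  sinker in rack",r.T@(np.array([520.4,-235.9])-p.x[:2]),"ball",r.T@(np.array([497,-112])-p.x[:2]))
    cv2.polylines(im,[np.round(((np.array([[-85,-95],[85,-95],[85,95],[-85,95]])@r.T+p.x[:2]-[x0,y0])*S)).astype(np.int32)],True,(255,0,0),1)
    for k in(1,-1): cv2.polylines(im,[np.round((((oc+[50*k,55*k])@r.T+p.x[:2]-[x0,y0])*S)).astype(np.int32)],True,(255,0,0),1)
cv2.imwrite("pics/rect.png",cv2.resize(np.hstack(out),(800,415))[:,:,::-1])
s=manip.observe(); M=R.from_rotvec(s["tool_rot"]).as_matrix(); print("tool y angle",np.degrees(np.arctan2(M[1,1],M[0,1])),s["ee_pos"])
```

```text
top [ 497.72 -171.52  -18.32] 1108.5467360485927 a [ 562.48 -135.02] b [ 432.97 -208.01]
  sinker in rack [ 41.76 -54.  ] ball [-19.39  56.27]
side [ 499.22 -169.88  -17.46] 24585.885233868124 a [ 563.42 -132.41] b [ 435.03 -207.35]
  sinker in rack [ 40.01 -56.63] ball [-19.49  54.55]
tool y angle 66.34886579546387 [210.6  480.93 231.31]
```

View pics/rect.png

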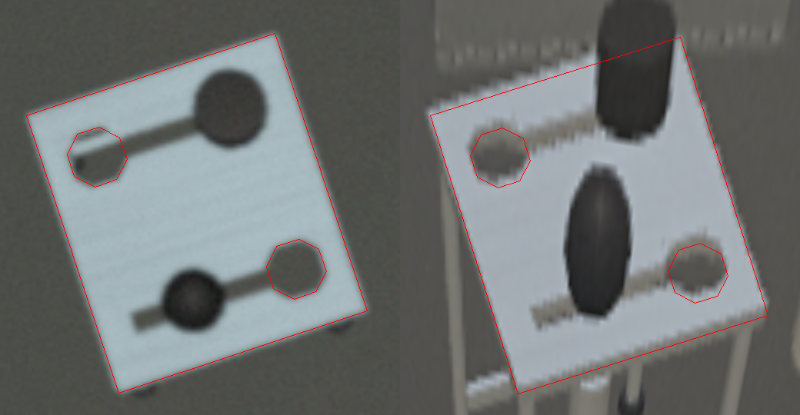

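The top-view fit matches well. The right panel only lines up loosely. I'm taking rack yaw −18.3° and wide_b at about (433,−208). Moving over the sinker now.

```bash
for i in 1 2 3; do :; done
python3 -m pendant '[[0,0,1,19,-44,0,1],[0,0,1,19,-44,0,1],[0,0,1,19,-44,0,1],[0,0,1,19,-44,0,1],[0,0,1.3,19,-44,0,1]]'
python3 -m pendant '[[0,0,0,19,-44,0,1],[0,0,0,19,-44,0,1],[0,0,0,19,-44,0,1],[0,0,0,19,-44,0,1],[0,0,0,19,-44,0,1]]'
python3 -m pendant '[[0,0,0,19,-44,0,1],[0,0,0,19,-44,0,1],[0,0,0,19,-44,0,1],[0,0,0,19,-44,0,1],[0,0,0,19,-44,0,1]]'
python3 -m pendant '[[0,0,0,12,-28,0,1],[0,0,0,12,-28,0,1],[0,0,0,0,0,0,1],[0,0,0,0,0,0,1],[0,0,0,0,0,0,1]]'
```

```text
t: 2.5
ee_pos: [305.9, 259.2, 231.5]
tool_rot: [0.499, 3.101, 0.001]
force: [1.8, 0.1, 0.1]
width: 85.7
finger_force: 0.0
t: 3.0
ee_pos: [401.0, 38.9, 231.7]
tool_rot: [0.501, 3.1, 0.001]
force: [0.3, 0.2, -0.1]
width: 85.5
finger_force: 0.0
t: 3.5
ee_pos: [496.1, -181.2, 231.4]
tool_rot: [0.501, 3.101, 0.0]
force: [0.7, 0.3, 0.3]
width: 85.3
finger_force: 0.0
t: 4.0
ee_pos: [519.5, -234.3, 231.5]
tool_rot: [0.5, 3.101, 0.0]
force: [-0.4, 0.2, 0.2]
width: 85.4
finger_force: 0.0
```

```bash
python3 -m pendant '[[0,0,0,0.9,-1.6,-30,1],[0,0,0,0,0,-30,1],[0,0,0,0,0,-20,1],[0,0,0,0,0,-10,1],[0,0,0,0,0,-7,1]]'
python3 -m pendant '[[0,0,0,0,0,0,1],[0,0,0,0,0,0,0.6],[0,0,0,0,0,0,0.5],[0,0,0,0,0,0,0.45],[0,0,0,0,0,0,0.4]]'
python3 -m pendant '[[0,0,0,0,0,0,0.3],[0,0,0,0,0,0,0.3],[0,0,0,0,0,0,0.3],[0,0,0,0,0,0,0.3],[0,0,0,0,0,0,0.3]]'
```

```text
t: 4.5
ee_pos: [520.5, -236.0, 134.3]
tool_rot: [0.499, 3.101, 0.0]
force: [-1.3, -0.4, -0.1]
width: 85.3
finger_force: 0.0
t: 5.0
ee_pos: [521.1, -237.1, 135.9]
tool_rot: [0.501, 3.099, -0.001]
force: [-1.4, 1.0, 5.4]
width: 45.8
finger_force: 62.3
t: 5.5
ee_pos: [521.1, -237.1, 136.0]
tool_rot: [0.501, 3.099, -0.001]
force: [-1.0, -0.7, 5.4]
width: 45.9
finger_force: 62.3
```

```bash
python3 -m pendant '[[0,0,0,0,0,1.5,0.3],[0,0,0,0,0,0,0.3],[0,0,0,0,0,0,0.3]]'
python3 - <<'E'
from h import *
c=manip.capture("side"); im=c["pixels"][90:240,260:420,::-1]; t=manip.capture("top")["pixels"][190:340,280:440,::-1]
cv2.imwrite("pics/g1.png",cv2.resize(np.hstack([im,t]),None,fx=2.5,fy=2.5,interpolation=cv2.INTER_CUBIC))
E
```

```text
t: 5.8
ee_pos: [520.5, -236.7, 136.0]
tool_rot: [0.501, 3.101, -0.0]
force: [0.0, 0.1, 2.7]
width: 45.5
finger_force: 62.1
```

View pics/g1.png

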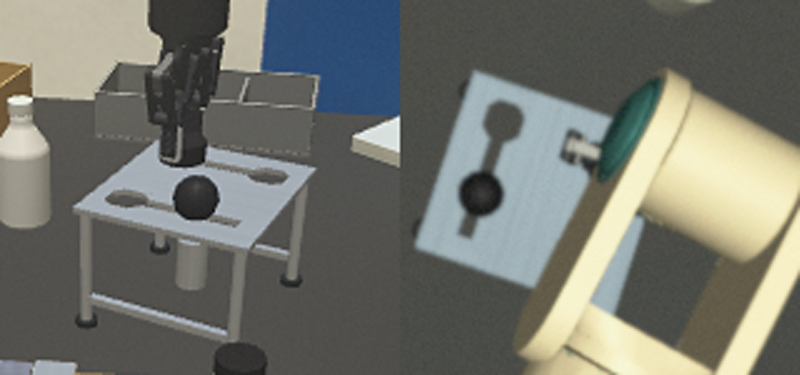

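The gripper has the head, shown at crop (185,150). I'll take a little load off it and slide toward the wide end.

```bash
python3 -m pendant '[[0,0,0,0,0,1.2,0.3],[0,0,0,-4,1.32,0,0.3],[0,0,0,-6,1.98,0,0.3],[0,0,0,-8,2.65,0,0.3],[0,0,0,-8,2.65,0,0.3]]'
python3 -m pendant '[[0,0,0,-8,2.65,0,0.3],[0,0,0,-8,2.65,0,0.3],[0,0,0,0,0,0,0.3],[0,0,0,0,0,0,0.3]]'
```

```text
t: 6.4
ee_pos: [493.5, -227.7, 136.6]
tool_rot: [-0.501, -3.101, -0.001]
force: [0.3, -0.2, -4.6]
width: 45.5
finger_force: 61.8
t: 6.8
ee_pos: [478.5, -222.8, 137.3]
tool_rot: [0.501, 3.101, -0.0]
force: [0.3, 0.1, -4.5]
width: 45.7
finger_force: 61.8
```

```bash
python3 -m pendant '[[0,0,0,-8,2.65,0,0.3],[0,0,0,-8,2.65,0,0.3],[0,0,0,-8,2.65,0,0.3],[0,0,0,-8,2.65,0,0.3],[0,0,0,-8,2.65,0,0.3]]'
python3 -m pendant '[[0,0,0,-5.1,1.65,0,0.3],[0,0,0,0,0,0,0.3],[0,0,0,0,0,0,0.3],[0,0,0,0,0,0,0.3]]'
python3 - <<'E'
from h import *
c=manip.capture("side"); print([ (d["point"],d["p"]) for d in manip.mark_of("wide_b",c)])
im=c["pixels"][90:240,260:420,::-1]
for d in manip.silhouettes("sinker",c)[:2]:
    q=cloud(c,d["pixels"]); print(d["p"],np.percentile(q,[2,50,98],axis=0).round(1).tolist())
cv2.imwrite("pics/g2.png",cv2.resize(im,None,fx=3.5,fy=3.5,interpolation=cv2.INTER_CUBIC))
E
```

```text
t: 7.3
ee_pos: [437.7, -209.3, 137.1]
tool_rot: [0.501, 3.101, 0.0]
force: [0.5, 0.0, -3.7]
width: 45.1
finger_force: 61.9
t: 7.7
ee_pos: [433.6, -208.0, 137.1]
tool_rot: [0.501, 3.101, 0.0]
force: [-0.3, 0.3, -3.7]
width: 45.5
finger_force: 61.9
[([306.4, 170.9], 0.92), ([366.5, 158.0], 0.83), ([232.0, 215.3], 0.39)]
0.77 [[411.3, -217.9, 62.2], [423.6, -193.6, 141.8], [436.7, -182.5, 154.8]]
```

View pics/g2.png

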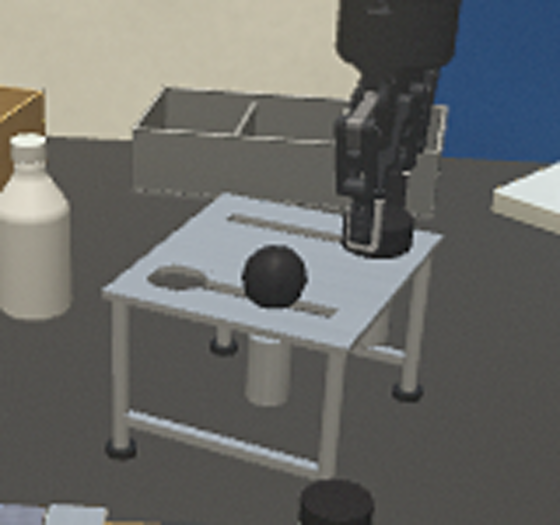

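The head is now over the wide hole, and forces are low. Lifting carefully.

```bash
python3 -m pendant '[[0,0,0,0,0,5,0.3],[0,0,0,0,0,6,0.3],[0,0,0,0,0,6,0.3],[0,0,0,0,0,0,0.3]]'
python3 -m pendant '[[0,0,0,0,0,6,0.3],[0,0,0,0,0,6,0.3],[0,0,0,0,0,0,0.3]]'
```

```text
t: 8.25
ee_pos: [434.0, -208.2, 155.5]
tool_rot: [0.501, 3.099, -0.001]
force: [0.7, 0.8, -3.6]
width: 46.0
finger_force: 62.0
t: 8.55
ee_pos: [433.9, -208.1, 167.3]
tool_rot: [0.501, 3.1, -0.001]
force: [0.1, -0.2, -3.7]
width: 45.7
finger_force: 62.0
```

Free, with just the weight on the tool. I'll lift it all the way out and check the grip.

```bash
python3 -m pendant '[[0,0,0,0,0,10,0.3],[0,0,0,0,0,12,0.3],[0,0,0,0,0,12,0.3],[0,0,0,0,0,12,0.3],[0,0,0,0,0,12,0.3]]'
python3 -m pendant '[[0,0,0,0,0,15,0.3],[0,0,0,0,0,15,0.3],[0,0,0,0,0,10,0.3],[0,0,0,0,0,0,0.3],[0,0,0,0,0,0,0.3]]'
python3 - <<'E'
from h import *
c=manip.capture("side")
for d in manip.silhouettes("sinker",c)[:2]:
    q=cloud(c,d["pixels"]); print(d["p"],np.percentile(q,[1,50,99],axis=0).round(1).tolist())
im=c["pixels"][60:240,260:440,::-1]
cv2.imwrite("pics/g3.png",cv2.resize(im,None,fx=3,fy=3,interpolation=cv2.INTER_CUBIC))
E
```

```text
t: 9.05
ee_pos: [433.5, -208.0, 225.5]
tool_rot: [0.501, 3.101, -0.0]
force: [-0.0, -0.3, -4.6]
width: 45.7
finger_force: 62.1
t: 9.55
ee_pos: [433.4, -207.9, 263.8]
tool_rot: [-0.501, -3.101, -0.0]
force: [0.6, 0.3, -4.1]
width: 45.8
finger_force: 62.2
0.96 [[411.0, -208.9, 187.2], [429.8, -194.7, 229.3], [446.0, -182.8, 280.6]]
```

View pics/g3.png

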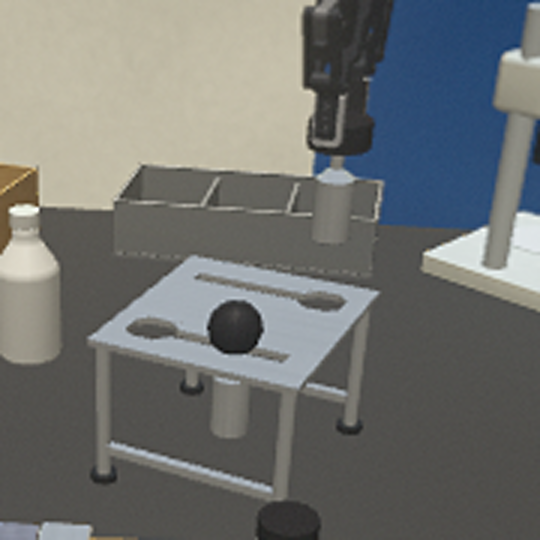

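It's out, upright and clear (crop: base at (333,240)). Moving to above the pan.

```bash
python3 -m pendant '[[0,0,0,2,8,0,0.3],[0,0,0,4,16,0,0.3],[0,0,0,6,24,0,0.3],[0,0,0,7,30,0,0.3],[0,0,0,8,32,0,0.3]]'
python3 -m pendant '[[0,0,0,8,32,0,0.3],[0,0,0,8,32,0,0.3],[0,0,0,8,32,0,0.3],[0,0,0,8,32,0,0.3],[0,0,0,8,32,0,0.3]]'
python3 -m pendant '[[0,0,0,8,32,0,0.3],[0,0,0,8,32,0,0.3],[0,0,0,7,32,0,0.3],[0,0,0,6,28,0,0.3],[0,0,0,5,20,0,0.3]]'
python3 -m pendant '[[0,0,0,4,16,-10,0.3],[0,0,0,1.5,8.5,-20,0.3],[0,0,0,0,0,-20,0.3],[0,0,0,0,0,-20,0.3],[0,0,0,0,0,-10,0.3]]'
python3 -m pendant '[[0,0,0,0,0,0,0.3],[0,0,0,0,0,0,0.3],[0,0,0,0,0,0,0.3]]'
python3 - <<'E'
from h import *
np.set_printoptions(precision=1,suppress=True)
for n in("side","top"):
  c=manip.capture(n)
  for d in manip.silhouettes("sinker",c)[:1]:
    q=cloud(c,d["pixels"]); print(n,d["p"],np.percentile(q,[1,50,99],axis=0).round(1).tolist())
    b=q[q[:,2]<q[:,2].min()+80]
    for z in range(60,200,10):
        k=q[abs(q[:,2]-z)<5]
        if len(k)>5: print(z,len(k),k.min(0)[:2],k.max(0)[:2],k.mean(0))
  if n=="side": cv2.imwrite("pics/g4.png",cv2.resize(c["pixels"][110:410,160:440,::-1],None,fx=2,fy=2,interpolation=cv2.INTER_CUBIC))
E
```

```text
t: 10.15
ee_pos: [460.3, -96.5, 263.6]
tool_rot: [-0.502, -3.1, -0.001]
force: [0.1, -0.3, -3.8]
width: 45.8
finger_force: 62.3
t: 10.65
ee_pos: [500.2, 64.1, 263.6]
tool_rot: [-0.5, -3.101, -0.0]
force: [0.6, -0.1, -4.1]
width: 45.3
finger_force: 62.3
t: 11.15
ee_pos: [533.9, 208.6, 263.2]
tool_rot: [-0.498, -3.1, 0.0]
force: [0.3, 0.1, -3.1]
width: 45.4
finger_force: 62.3
t: 11.65
ee_pos: [538.7, 230.5, 180.6]
tool_rot: [-0.5, -3.097, 0.004]
force: [0.4, 0.7, -4.8]
width: 45.7
finger_force: 62.4
t: 11.95
ee_pos: [540.4, 230.8, 185.5]
tool_rot: [0.501, 3.099, 0.002]
force: [-0.0, -0.2, -3.7]
width: 45.8
finger_force: 62.4
side 0.81 [[516.3, 201.7, 65.8], [533.5, 241.9, 160.4], [553.8, 254.6, 203.1]]
70 6 [533.1 188.9] [555.  202.1] [541.6 197.3  65.4]
110 62 [525.2 232.5] [552.4 246.5] [537.1 242.3 111.6]
120 94 [525.3 232.7] [552.3 247.6] [537.4 242.3 120.1]
130 100 [525.  232.4] [552.2 246.6] [537.4 242.2 130.3]
140 95 [525.2 231.2] [554.5 246.7] [537.3 242.5 140.4]
150 102 [525.  232.7] [554.3 247.3] [538.  242.1 150.2]
160 176 [525.2 220.2] [554.1 246.1] [538.2 237.4 159.3]
180 54 [516.2 226.4] [544.5 255.8] [528.3 247.8 182.9]
190 107 [516.  226.7] [540.2 255.6] [526.5 247.8 190. ]
top 0.49 [[546.0, 210.5, 115.9], [553.5, 219.5, 199.4], [562.1, 228.6, 202.7]]
190 8 [547.4 210.6] [562.3 223.8] [554.9 215.4 188.9]
```

View pics/g4.png

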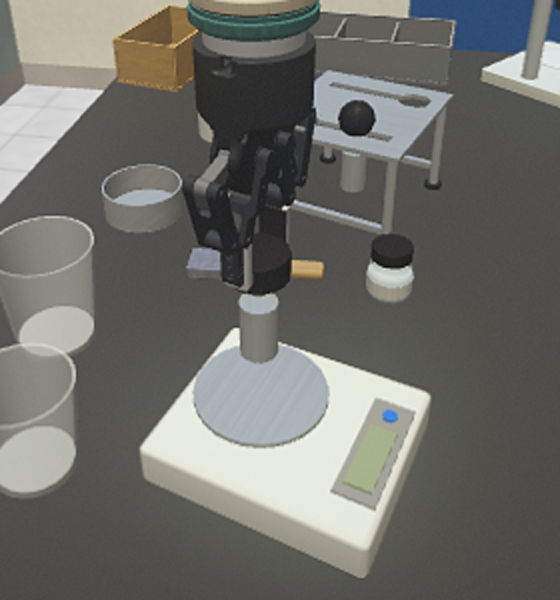

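It hangs upright, centred over the pan with about 41 mm to go. Lowering slowly.

```bash
python3 -m pendant '[[0,0,0,0,0,-6,0.3],[0,0,0,0,0,-8,0.3],[0,0,0,0,0,-8,0.3],[0,0,0,0,0,-6,0.3],[0,0,0,0,0,-4,0.3]]'
python3 -m pendant '[[0,0,0,0,0,-1.5,0.3],[0,0,0,0,0,-1.5,0.3],[0,0,0,0,0,-1,0.3],[0,0,0,0,0,0,0.3],[0,0,0,0,0,0,0.3]]'
python3 -m pendant '[[0,0,0,0,0,-1,0.3],[0,0,0,0,0,-1,0.3],[0,0,0,0,0,-1,0.3],[0,0,0,0,0,0,0.3],[0,0,0,0,0,0,0.3]]'
```

```text
t: 12.65
ee_pos: [539.6, 230.5, 150.8]
tool_rot: [-0.501, -3.1, 0.001]
force: [-0.2, -0.2, -4.3]
width: 45.5
finger_force: 62.4
t: 13.15
ee_pos: [540.0, 230.7, 148.3]
tool_rot: [0.501, 3.101, 0.0]
force: [0.2, -1.7, -4.3]
width: 45.6
finger_force: 62.4
t: 13.65
ee_pos: [539.9, 230.6, 145.0]
tool_rot: [-0.501, -3.101, -0.0]
force: [-0.1, -0.1, -4.0]
width: 45.7
finger_force: 62.4
```

```bash
python3 -m pendant '[[0,0,0,0,0,-1,0.3],[0,0,0,0,0,0,0.3],[0,0,0,0,0,0,0.3]]'
python3 -m pendant '[[0,0,0,0,0,-1,0.3],[0,0,0,0,0,0,0.3],[0,0,0,0,0,0,0.3]]'
python3 -m pendant '[[0,0,0,0,0,-0.7,0.3],[0,0,0,0,0,0,0.3],[0,0,0,0,0,0,0.3]]'
```

```text
t: 13.95
ee_pos: [539.9, 230.6, 144.1]
tool_rot: [0.501, 3.101, 0.0]
force: [-0.6, -0.1, -3.7]
width: 45.6
finger_force: 62.4
t: 14.25
ee_pos: [540.0, 230.6, 143.3]
tool_rot: [0.501, 3.101, 0.0]
force: [-0.2, -0.1, -1.8]
width: 45.9
finger_force: 62.4
t: 14.55
ee_pos: [540.0, 230.6, 142.6]
tool_rot: [0.501, 3.101, 0.0]
force: [-1.1, -0.9, -1.4]
width: 46.0
finger_force: 62.5
```

It's touching the pan, and the load is transferring. One more small step, then release.

```bash
python3 -m pendant '[[0,0,0,0,0,-0.6,0.3],[0,0,0,0,0,0,0.3],[0,0,0,0,0,0,0.3]]'
python3 -m pendant '[[0,0,0,0,0,0,0.5],[0,0,0,0,0,0,0.58],[0,0,0,0,0,0,0.66],[0,0,0,0,0,0,0.8],[0,0,0,0,0,0,1]]'
python3 -m pendant '[[0,0,0,0,0,0,1],[0,0,0,0,0,0,1],[0,0,0,0,0,0,1],[0,0,0,0,0,0,1],[0,0,0,0,0,0,1]]'
```

```text
t: 14.85
ee_pos: [540.0, 230.7, 142.0]
tool_rot: [0.501, 3.101, 0.0]
force: [-0.4, -0.1, 1.3]
width: 45.5
finger_force: 62.7
t: 15.35
ee_pos: [539.9, 230.7, 141.7]
tool_rot: [0.501, 3.101, 0.0]
force: [0.4, 0.4, 0.7]
width: 81.0
finger_force: 0.0
t: 15.85
ee_pos: [539.9, 230.6, 141.7]
tool_rot: [0.501, 3.101, 0.0]
force: [-1.0, -0.9, -0.3]
width: 85.4
finger_force: 0.0
```

```bash
python3 -m pendant '[[0,0,0,0,0,5,1],[0,0,0,0,0,10,1],[0,0,0,0,0,20,1],[0,0,0,0,0,30,1],[0,0,0,0,0,30,1]]'
python3 -m pendant '[[0,0,0,-20,0,20,1],[0,0,0,-30,0,10,1],[0,0,0,-30,0,0,1],[0,0,0,0,0,0,1],[0,0,0,0,0,0,1]]'
python3 - <<'E'
from h import *
np.set_printoptions(precision=1,suppress=True)
c=manip.capture("side")
for d in manip.silhouettes("sinker",c)[:1]:
    q=cloud(c,d["pixels"])
    for z in range(60,170,10):
        k=q[abs(q[:,2]-z)<5]
        if len(k)>5: print(z,len(k),k.min(0)[:2],k.max(0)[:2])
for d in manip.silhouettes("ball_sinker",c)[:1]: print(np.percentile(cloud(c,d["pixels"]),[5,50,95],axis=0))
cv2.imwrite("pics/g5.png",cv2.resize(c["pixels"][110:410,160:440,::-1],None,fx=2,fy=2))
E
```

```text
t: 16.35
ee_pos: [539.8, 230.6, 238.6]
tool_rot: [0.501, 3.101, 0.0]
force: [0.1, 0.0, -0.1]
width: 85.5
finger_force: 0.0
t: 16.85
ee_pos: [459.9, 230.7, 268.0]
tool_rot: [0.5, 3.1, 0.002]
force: [0.5, 0.1, 1.0]
width: 85.1
finger_force: 0.0
60 29 [524.1 203.9] [561.3 245.4]
70 83 [524.2 229.1] [552.2 246.9]
80 86 [524.  229.2] [552.  246.3]
90 92 [524.2 228.7] [551.3 246.8]
100 90 [524.1 229.4] [551.1 247.4]
110 115 [524.2 224.8] [552.8 246.1]
120 92 [526.9 226.6] [551.9 244.4]
140 113 [515.6 227.5] [560.6 255.8]
150 163 [515.6 227.6] [559.9 255.7]
160 556 [515.4 209. ] [562.  255.6]
```

View pics/g5.png

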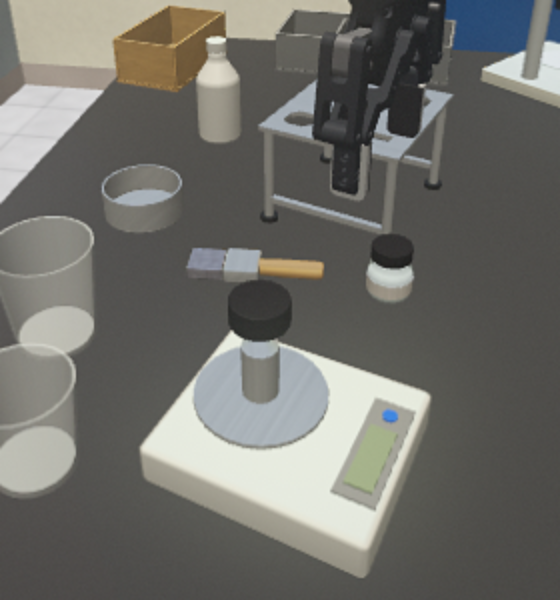

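The sinker stands upright in the middle of the pan (base at crop (260,395)), released, and everything else is undisturbed.

```bash
python3 -m pendant '[[0,0,0,0,0,0,1],[0,0,0,0,0,0,1],[0,0,0,0,0,0,1]]'; python3 -c "
from rig import manip
print(manip.hand_in())"
```

```text
t: 17.3
ee_pos: [460.1, 230.6, 266.5]
tool_rot: [-0.501, -3.101, 0.0]
force: [0.8, 0.6, -0.3]
width: 85.7
finger_force: 0.0
the job is handed in; nothing more can be done
None
```

The flat-topped sinker stands upright and released near the middle of the balance pan, the ball-topped sinker was left hanging, and the job was handed in at about 17 s; no verdict was returned.

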